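Photograph a glazed vase with the camera stick

ROBOT

A 6-joint arm with a two-finger parallel gripper is mounted at the origin on the work surface. World frame = base frame: x ahead of the robot, y to its left, z up, the work surface at z = 0. Lengths are in m, angles in rad, forces in N, time in s.
With the tool pointing down it reaches from about 0.275 to 0.825 m from the base axis. Payload 4.9 kg.
Tool frame: the origin (TCP) lies midway between the tips of the shut fingers; the grasp point (between the pads) lies 19 mm behind it (grip_point_offset is the distance from the TCP to the grasp point, in m); z points along the fingers, x is the direction in which the jaws open and shut, and the axes are right-handed (so a half turn about z gives the same grasp; the last joint's range is limited). The gripper opens to 85 mm and grips with 20 to 120 N. Pads are 22 mm wide; open, the fingers measure 114 mm over their backs; the gripper's body (76 mm by 85 mm) begins 54 mm behind the grasp point. The pads swing forward as they close: fully open they stand 13 mm farther back than shut.
Start: joints at [1.042, 0.326, -0.193, 1.052, 0, 1.437], TCP at [0.212, 0.508, 0.192] pointing down, gripper open.
Joint ranges: [-2.65, 2.65], [-0.97, 1.79], [-1.3, 1.35], [-1.93, 2.1], [-1.47, 1.37], [-3.14, 3.14]. Speed limits (rad/s): [2.57, 2.57, 3.14, 3.14, 3.14, 3.14].

INTERFACE

Orientations are given as a rotation vector (axis times angle).
In Python, from cell import * gives the robot as it stands. Calls block until the motion is done:
- movep(position, orientation): joint-space move of the TCP to a pose.
- move_l(position, velocity=0.15, rot=None, until_force=None): straight line of the TCP; rot=None keeps the orientation; velocity is the mean speed in m/s. With until_force (N) it stops when the force on the tool has changed by that much, and returns True; else False.
- set_joints(angles): joint-space move.
- let_go() and grab(newtons=None): open the fingers fully, or close them until they stop; newtons is the grip in N (None keeps the last).
- sleep(seconds).
- ik(position, orientation): joint angles nearest the present ones, or None.
- get_state(): the state.
- grab_frame(name): name is "scene" or "top"; returns a dict with "img" (400x640x3 uint8, red, green, blue), "fx", "fy", "cx", "cy" (pixels), "cam_to_world" (4x4, takes a point from camera to world coordinates). Camera axes: x right, y down, z forward; pixel columns grow to the right and rows downward; lengths in m; the calibration is good to about 2 mm. A picture is of the moment at which its call begins. There is no depth.
A pose or a line that the arm cannot do raises MotionError and nothing moves.
- sign_off(): hands the job in, once; it reports no verdict.
Trained networks look in the newest picture that a camera, given by its name, has taken for a name from the list of things; names that differ only in an ending like _2 or _b are one class to them, and where a whole thing is asked for, a point or a joint stands for the part that bears it (a point fixed in the world has none). Each returns a list of dicts, best first, with "score" (0 to 1); they miss things now and then, are a little off and sometimes report something else, mostly with a low value. They report only what shows in the picture. A call takes as long as a camera call. They do not tell look-alikes from the thing itself.
- spot_in(camera, name): "centre" ([column, row] in pixels, amid what is visible of it).
- silhouettes(camera, name): "mask" (400x640 bool, what is visible of it) and "centre" ([column, row] in pixels, amid what is visible of it).
- tip_of(camera, name): "centre" ([column, row] in pixels: a listed point, or the origin of a listed thing).
The state is a dict: "clock": time; "q": joint angles; "joint_velocities": joint speeds; "tau": joint torques, N m; "position": TCP position; "eef_rot": TCP orientation; "contact_force": force on the tool from outside, world axes, zero at the start; "wrist_torque": the same for the moment, N m; "finger_gap": opening from 0.0 (shut) to 1.0 (fully open).
Only numpy, scipy, OpenCV 4.12 (cv2) and the standard library are available. Lean on these libraries where they do the work, as an engineer would, in place of code of your own. Each camera call takes 0.05 s, during which the arm holds its last target.

TASK

Lift the round-bottomed vase out of its wooden drying block and gently set it upright in the white cup of the photo stand, and let go of it. Then push the red joystick straight over towards the yellow dot, at least two thirds of its travel, and hold it there for two seconds so that the camera looks down and takes the picture; then let the stick spring back to the middle. Do not disturb the tile, the glaze jar or the brush pot.

Things in the scene. Friction and masses are not known exactly. Their poses are not given: they have to be found in the camera images.
- vase: loose white ceramic bud vase with blue bands and yellow dots, 122 mm tall, about 0.25 kg. Origin: lowest point of its rounded underside, z up its axis. Its bottom half is a sphere of 76 mm across centred at z = 38 mm, straight neck 32 mm across from z = 76 to 110 mm, lip 36 mm across at z = 122 mm. Too wide to grasp at the belly: grasp the neck
- block: fixed pale wooden drying block, 110 x 110 x 18 mm, with a terracotta conical cup (34 mm high, rim 88 mm outside) on top, rim at z = 52 mm; the vase stands in it at the start, underside about 28 mm above the table. Origin: centre of its underside
- stand: fixed photo stand: black base 250 x 120 x 14 mm, a white conical cup at its origin (centre of the cup, on the table), and a small grey camera on a post 150 mm from the cup along the stand's own +x, top of the camera 165 mm above the table
- seat (a point): where the origin of the vase (centre of its underside) lies when it is seated in the white cup: on the cup's axis, 46 mm above the table; cup rim at 70 mm above the table, 78 mm across inside, conical, 9 mm radius at the bottom, so the vase centres itself. z up
- console: fixed grey joystick console, 150 (its x) x 130 (its y) x 55 mm, turned any way about the vertical; its own +x points from the stick to the yellow dot. Origin: centre of its underside
- yellow_dot (a point): centre of the yellow dot, 26 mm across, on the console's top, 56 mm from the stick's foot along console +x (the other three sides carry small white dots)
- knob (a point): centre of the stick's red knob, an upright cylinder 32 mm across and 40 mm tall; 80 mm above the stick's pivot, which is 60 mm above the table on the console's vertical axis, so the knob reaches from 120 to 160 mm above the table when centred and moves about 28 mm sideways at 0.35 rad. z along the stick
- stick_tilt (a joint): tilt of the stick towards the yellow dot (rad): 0 centred, positive towards the dot, stops at -0.45 and 0.45; spring 1 N m/rad (about 4 N at the knob at 0.35 rad), returns to 0 when let go; the camera tips down with it
- stick_sway (a joint): tilt of the stick across that direction (rad): positive towards the console's own +y (left as seen looking to the yellow dot); same spring and stops
- tile: bystander: loose painted tile, 130 x 130 x 12 mm, lying flat. Origin: centre of its underside
- glaze_jar: bystander: loose white jar with blue lid, 64 mm across, 85 mm tall. Origin: centre of its underside
- brush_pot: bystander: loose terracotta pot with brushes, 68 mm across, 85 mm tall, brushes to 195 mm. Origin: centre of its underside
There are look-alikes about, which are no part of the job. Leave any green, pink or purple look-alike of the vase alone.

How it is judged:
By the outcome, as a careful person would: the job done as asked, in the order asked, and still so for the second after the job is handed in, with the robot touching nothing.
It also fails if it takes over 61 s, if anything falls off the work surface, if the arm or the gripper's body presses on something with over 40 N, if the wrist force passes 120 N, or if a joint passes its speed limit or range.

## Working session

There is one attempt and no reset: what is moved stays moved. The work goes in short steps, each a Python script; the robot and the scene stay as the last script left them, time stands still between calls to the robot, and variables do not carry over. Pictures are saved under pics/ and viewed, and the job is handed in when it is done.

```bash
mkdir -p pics; ls
python3 - <<'E'
from cell import *
import cv2
for c in("scene","top"):
    f=grab_frame(c); cv2.imwrite(f"pics/{c}0.png",f["img"][:,:,::-1]); print(c,f["fx"],f["fy"],f["cx"],f["cy"]);print(f["cam_to_world"])
    for n in["vase","block","stand","seat","console","yellow_dot","knob","tile","glaze_jar","brush_pot"]:
        for fn in (tip_of,spot_in):
            try: print(c,n,fn.__name__,[(round(d["score"],2),[round(float(v)) for v in d["centre"]]) for d in fn(c,n)])
            except Exception as e: print(n,fn.__name__,e)
s=get_state();print(s)
import cell; print([x for x in dir(cell) if x[0]!='_'])
E
```

```text
pics
scene 455.15098462027083 455.15098462027083 318.8391242151169 200.45360799693609
[[-0.54872549  0.61757089 -0.56347718  1.28012466]
 [ 0.83577695  0.38958578 -0.38691059  0.565348  ]
 [-0.01942203 -0.68324894 -0.72992717  1.16887617]
 [ 0.          0.          0.          1.        ]]
scene vase call [(0.76, [386, 223]), (0.7, [363, 302]), (0.69, [381, 258])]
scene vase call [(0.71, [362, 296]), (0.55, [385, 247]), (0.28, [235, 186])]
scene block call [(0.93, [379, 264])]
scene block call [(0.72, [378, 268]), (0.39, [290, 231]), (0.24, [451, 258])]
scene stand call [(0.87, [312, 227])]
scene stand call [(0.62, [291, 230]), (0.47, [239, 204])]
scene seat call [(0.58, [309, 217])]
scene seat call []
scene console call [(0.78, [243, 212])]
scene console call [(0.84, [244, 204])]
scene yellow_dot call [(0.79, [250, 193]), (0.28, [236, 178])]
scene yellow_dot call [(0.97, [238, 202]), (0.72, [385, 248])]
scene knob call [(0.66, [235, 180])]
scene knob call [(0.69, [238, 182])]
scene tile call [(0.95, [452, 255]), (0.52, [236, 181]), (0.18, [310, 226])]
scene tile call [(0.55, [451, 2
[... 1645 characters left out ...]
 2.54668381e-04, -4.67038782e-04,  1.36519395e-03,  9.04508405e-07,
        1.32448024e-03,  6.81357556e-05]), 'tau': array([-3.82980465e-05, -4.43318331e+01,  2.62754059e+01,  1.05327694e-03,
       -1.79387312e-04,  3.11650972e-06]), 'position': array([0.21156197, 0.50774004, 0.19161564]), 'eef_rot': array([-2.61393368e+00, -1.74260799e+00, -1.08673485e-04]), 'contact_force': array([-0.37365855, -0.3721601 , -0.26003883]), 'wrist_torque': array([0.03170931, 0.02150277, 0.00163985]), 'finger_gap': 1.001608317304533}
['MotionError', 'get_state', 'grab', 'grab_frame', 'grip_point_offset', 'ik', 'let_go', 'move_l', 'movep', 'set_joints', 'sign_off', 'silhouettes', 'sleep', 'spot_in', 'tip_of']
```

View pics/scene0.png

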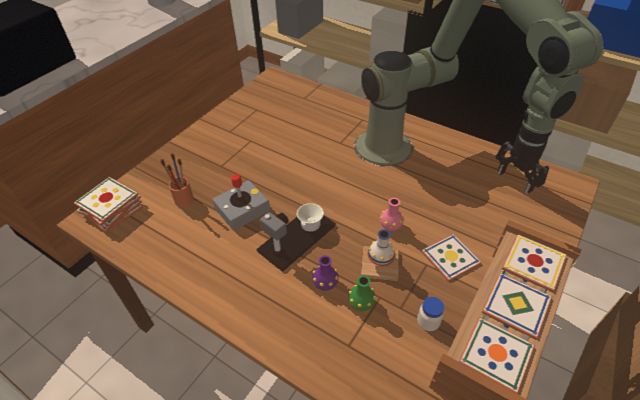

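View pics/top0.png

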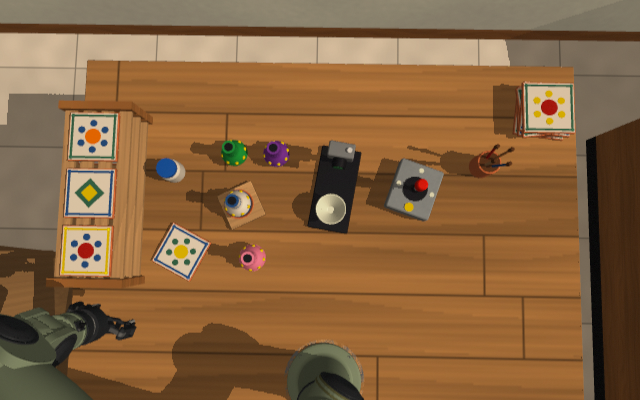

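Run:
```python
import cv2,numpy as np
a=cv2.imread("pics/scene0.png")[140:350,150:500]; b=cv2.imread("pics/top0.png")[120:290,130:530]
cv2.imwrite("pics/sc_crop.png",cv2.resize(a,None,fx=2.2,fy=2.2,interpolation=cv2.INTER_CUBIC))
cv2.imwrite("pics/tp_crop.png",cv2.resize(b,None,fx=2,fy=2,interpolation=cv2.INTER_CUBIC))
```

```text
(no output)
```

View pics/sc_crop.png

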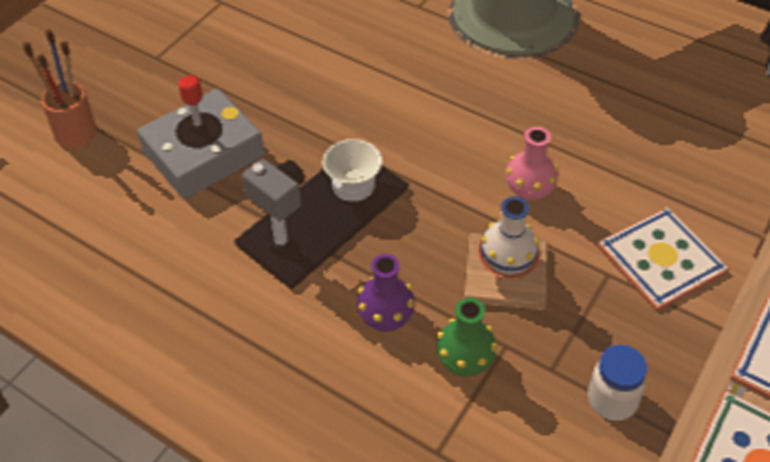

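View pics/tp_crop.png

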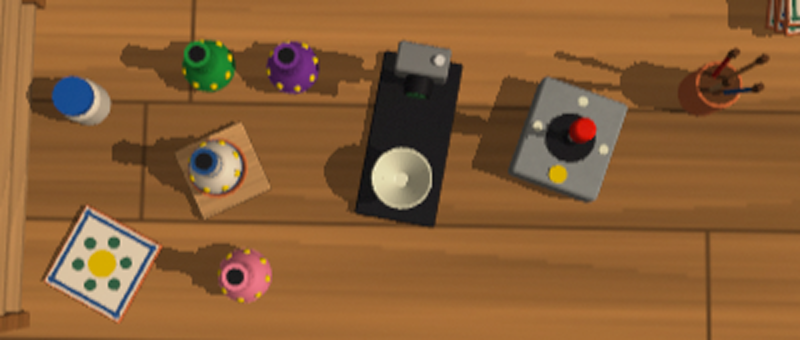

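```bash
cat > h.py <<'E'
import numpy as np
C={"scene":(455.15098462027083,318.8391242151169,200.45360799693609,np.array([[-0.54872549,0.61757089,-0.56347718,1.28012466],[0.83577695,0.38958578,-0.38691059,0.565348],[-0.01942203,-0.68324894,-0.72992717,1.16887617]])),
"top":(463.9737862512999,322.45267832349543,204.07778154340753,np.array([[1.69869471e-02,-9.95787052e-01,9.01087746e-02,3.89262234e-01],[-9.99838719e-01,-1.63921208e-02,7.33719697e-03,-9.09867645e-04],[-5.82921183e-03,-9.02188783e-02,-9.95904902e-01,1.38345380]]))}
def ray(c,p):
    f,cx,cy,T=C[c]; d=T[:,:3]@np.array([(p[0]-cx)/f,(p[1]-cy)/f,1]); return T[:,3],d
def atz(c,p,z):
    o,d=ray(c,p); return o+d*(z-o[2])/d[2]
def tri(a,b):
    o1,d1=ray("scene",a);o2,d2=ray("top",b)
    t=np.linalg.lstsq(np.c_[d1,-d2],o2-o1,rcond=None)[0]
    return (o1+t[0]*d1+o2+t[1]*d2)/2, np.linalg.norm(o1+t[0]*d1-o2-t[1]*d2)
def proj(c,P):
    f,cx,cy,T=C[c]; q=T[:,:3].T@(np.array(P)-T[:,3]); return np.array([f*q[0]/q[2]+cx,f*q[1]/q[2]+cy])
E
python3 - <<'E'
from h import *
import cv2
np.set_printoptions(precision=4,suppress=True)
for n,s,t,z in[("mouth",(383.6,234),(232,201),.15),("rim",(310,212.7),(331,209),.07),("knobtop",(236.4,175.3),(421.5,184),.16),("dot",(254.5,191.4),(409,207),.055)]:
    print(n,*tri(s,t),atz("scene",s,z),atz("top",t,z))
im={c:cv2.imread(f"pics/{c}0.png") for c in C}
for c in C:
    hsv=cv2.cvtColor(im[c],cv2.COLOR_BGR2HSV)
    yd=cv2.inRange(hsv,(20,150,120),(32,255,255)); rd=cv2.inRange(hsv,(0,190,100),(6,255,255))|cv2.inRange(hsv,(174,190,100),(180,255,255))
    box={"scene":(220,280,165,225),"top":(385,445,155,220)}[c]
    for nm,m in(("y",yd),("r",rd)):
        q=np.zeros_like(m);q[box[2]:box[3],box[0]:box[1]]=m[box[2]:box[3],box[0]:box[1]]
        n,l,st,ce=cv2.connectedComponentsWithStats(q)
        for i in range(1,n):
            if st[i,4]>8: print(c,nm,st[i],ce[i])
# zooms
for nm,c,x0,x1,y0,y1 in(("zv_s","scene",355,410,220,285),("zv_t","top",210,270,175,235),("zc_s","scene",280,340,190,240),("zc_t","top",305,365,180,240)):
    cv2.imwrite(f"pics/{nm}.png",cv2.resize(im[c][y0:y1,x0:x1],None,fx=6,fy=6,interpolation=cv2.INTER_NEAREST))
a=[cv2.imread(f"pics/{n}.png") for n in("zv_s","zv_t")];
o=np.zeros((400,720,3),np.uint8); 
for k,i in enumerate(a): o[:min(400,i.shape[0]),360*k:360*k+i.shape[1]]=i[:400]
cv2.imwrite("pics/zv.png",o)
a=[cv2.imread(f"pics/{n}.png") for n in("zc_s","zc_t")];o[:]=0
for k,i in enumerate(a): o[:i.shape[0],360*k:360*k+360]=i
cv2.imwrite("pics/zc.png",o)
E
```

```text
mouth [0.5044 0.2521 0.1484] 0.003560749345144444 [0.5046 0.254  0.15  ] [0.5051 0.2502 0.15  ]
rim [ 0.4932 -0.0138  0.0696] 0.004673850434311818 [ 0.4923 -0.0116  0.07  ] [ 0.4945 -0.0157  0.07  ]
knobtop [ 0.5558 -0.251   0.1668] 0.003528462259275083 [ 0.5502 -0.2548  0.16  ] [ 0.5578 -0.2539  0.16  ]
dot [ 0.5036 -0.2375  0.0551] 0.005144106202831663 [ 0.5025 -0.2351  0.055 ] [ 0.5051 -0.2396  0.055 ]
scene y [251 189   7   5  31] [254. 191.]
scene r [231 174  10  13  78] [235.7821 179.9103]
top y [404 203   9   9  63] [408.3492 206.5714]
top r [417 179  11  12 105] [421.819  184.4667]
```

View pics/zv.png

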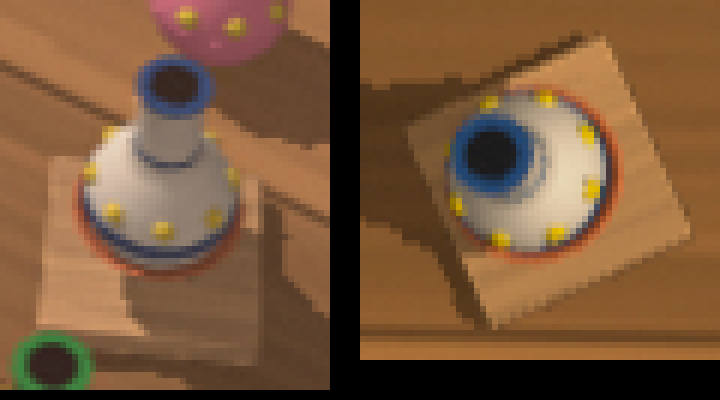

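View pics/zc.png

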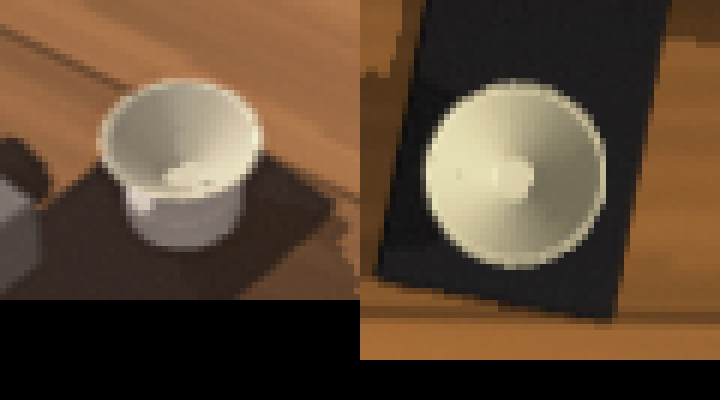

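Run:
```python
from h import *
import cv2
np.set_printoptions(precision=4,suppress=True)
for n,s,t,z in[("mouth",(383.8,233.8),(231.7,200.3),.15),("rim",(309.7,212.7),(330.3,208.5),.07),("knobtopT",(236,175.5),(421.6,184.4),.16),("dot",(254,191),(408.35,206.57),.055)]:
    print(n,*tri(s,t),atz("scene",s,z),atz("top",t,z))
print("knobcentre scene",atz("scene",(235.8,179.9),.14),"belly",atz("top",(237.8,203.5),.066))
im=cv2.imread("pics/top0.png");hsv=cv2.cvtColor(im,cv2.COLOR_BGR2HSV)
q=cv2.inRange(hsv,(0,0,185),(180,60,255));q[:158]=0;q[222:]=0;q[:,:385]=0;q[:,446:]=0
n,l,st,ce=cv2.connectedComponentsWithStats(q)
D={}
for i in range(1,n):
  if st[i,4]>4: print(st[i],ce[i],atz("top",ce[i],.055))
o=atz("top",(408.35,206.57),.055)
# console outline
m=cv2.inRange(hsv,(0,0,70),(180,40,170)); m[:150]=0;m[228:]=0;m[:,:380]=0;m[:,450:]=0
n,l,st,ce=cv2.connectedComponentsWithStats(m);i=1+st[1:,4].argmax();print(st[i])
print(cv2.minAreaRect(np.argwhere(l==i)[:,::-1].astype(np.float32)))
for nm,p in(("brush",(484,170)),("pink",(254,260)),("green",(236,152))):print(nm,atz("top",p,.03))
```

```text
mouth [0.5058 0.2527 0.1511] 0.00437101387264156 [0.5036 0.2541 0.15  ] [0.507 0.251 0.15 ]
rim [ 0.4949 -0.0125  0.072 ] 0.002775354923304117 [ 0.4928 -0.0124  0.07  ] [ 0.4959 -0.0137  0.07  ]
knobtopT [ 0.5555 -0.2523  0.1648] 0.001977098018108367 [ 0.5516 -0.2553  0.16  ] [ 0.5567 -0.2542  0.16  ]
dot [ 0.5053 -0.236   0.0591] 0.0024827692274462174 [ 0.5019 -0.2378  0.055 ] [ 0.5063 -0.2378  0.055 ]
knobcentre scene [ 0.5534 -0.2586  0.14  ] belly [0.5061 0.2504 0.066 ]
[420 169   4   4  15] [421.4 170.4] [ 0.6119 -0.2754  0.055 ]
[397 181   4   3  11] [398.6364 182.0909] [ 0.5768 -0.2098  0.055 ]
[430 193   4   4  16] [431.5 194.5] [ 0.5423 -0.3043  0.055 ]
[ 386  159   57   61 1562]
((414.4092712402344, 189.17385864257812), (44.15413284301758, 50.755062103271484), 19.44003677368164)
brush [ 0.6202 -0.4646  0.03  ]
pink [0.3456 0.2048 0.03  ]
green [0.6624 0.2678 0.03  ]
```

The vase candidates in the top image are:
- green at (234,150)
- purple at (276,152)
- pink at (253,258)
- white with blue bands at (238,203)

Only the white one stands in the wooden block and matches the description. The enlarged crop confirms it, with a blue lip, yellow dots and terracotta rim, at about (0.505, 0.252). The cup is at about (0.4945, -0.013), and the stick at about (0.5565, -0.2567) with its dot direction (-0.942, 0.335).

```bash
cat >> h.py <<'E'
V=np.array([.5053,.2522]);CUP=np.array([.4945,-.0130]);K=np.array([.5565,-.2567]);U=np.array([-.942,.335]);U/=np.linalg.norm(U)
def down(ax):  # tool z down, tool x along planar ax
    from scipy.spatial.transform import Rotation as R
    x=np.array([ax[0],ax[1],0.])/np.linalg.norm(ax);z=np.array([0,0,-1.]);return R.from_matrix(np.c_[x,np.cross(z,x),z]).as_rotvec()
E
python3 - <<'E'
from h import *
from cell import *
import cv2
np.set_printoptions(precision=3,suppress=True)
for s in(1,-1):
  print(ik([*V,.102],down([0,s])),ik([*CUP,.12],down([0,s])),ik([*K,.1],down(s*U)))
r=down([0,1])
movep([*V,.22],r)
print(get_state()["clock"],get_state()["q"])
move_l([*V,.106],.1,until_force=4)
s=get_state();print(s["clock"],s["position"],s["contact_force"])
f=grab_frame("scene");cv2.imwrite("pics/g1.png",cv2.resize(f["img"][180:300,300:460,::-1],None,fx=4,fy=4))
f=grab_frame("top");cv2.imwrite("pics/g1t.png",cv2.resize(f["img"][150:250,170:310,::-1],None,fx=4,fy=4))
E
```

```text
[ 0.332  0.427 -0.285  0.859  0.     0.332] [-0.176  0.289 -0.443  0.839  0.    -0.176] [-0.553  0.511 -0.151  0.909  0.    -1.782]
[ 0.332  0.427 -0.285  0.859  0.    -2.809] [-0.176  0.289 -0.443  0.839  0.     2.966] [-0.553  0.511 -0.151  0.909 -0.     1.36 ]
3.55 [ 0.333  0.337 -0.104  1.131  0.     0.333]
4.8417 [0.506 0.252 0.107] [0.263 0.002 0.141]
```

View pics/g1.png

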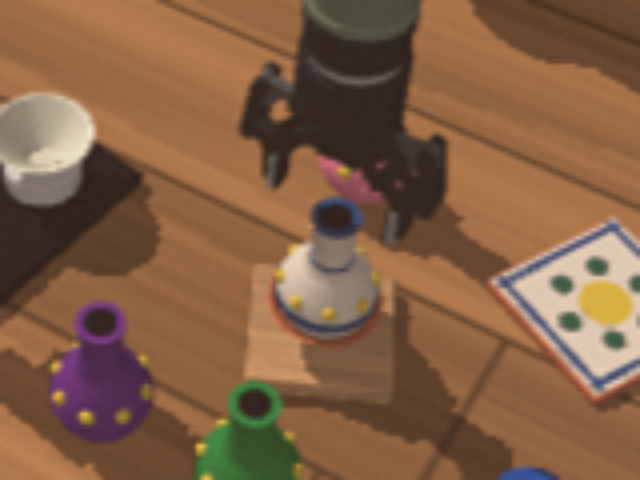

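View pics/g1t.png

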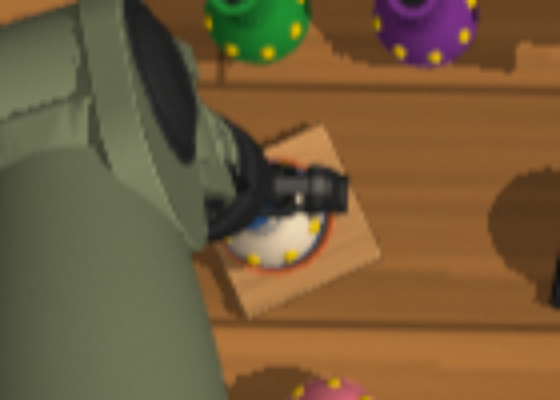

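Run:
```python
from h import *
from cell import *
import cv2
for z in(.12,.22):
  for dy in(-.05,.05): print(z,dy,proj("scene",[.506,.252+dy,z]).round(),proj("top",[.506,.252+dy,z]).round())
s=get_state();print(s["clock"],s["position"],s["finger_gap"])
f=grab_frame("scene");cv2.imwrite("pics/g2.png",cv2.resize(f["img"][180:300,300:460,::-1],None,fx=4,fy=4)); print(f["cam_to_world"])
```

```text
0.12 -0.05 [367. 233.] [252. 202.]
0.12 0.05 [397. 248.] [215. 201.]
0.22 -0.05 [369. 211.] [246. 198.]
0.22 0.05 [401. 225.] [206. 198.]
4.9417 [0.50585988 0.25240654 0.10674098] 0.9987458866821288
[[-0.54872549  0.61757089 -0.56347718  1.28012466]
 [ 0.83577695  0.38958578 -0.38691059  0.565348  ]
 [-0.01942203 -0.68324894 -0.72992717  1.16887617]
 [ 0.          0.          0.          1.        ]]
```

View pics/g2.png

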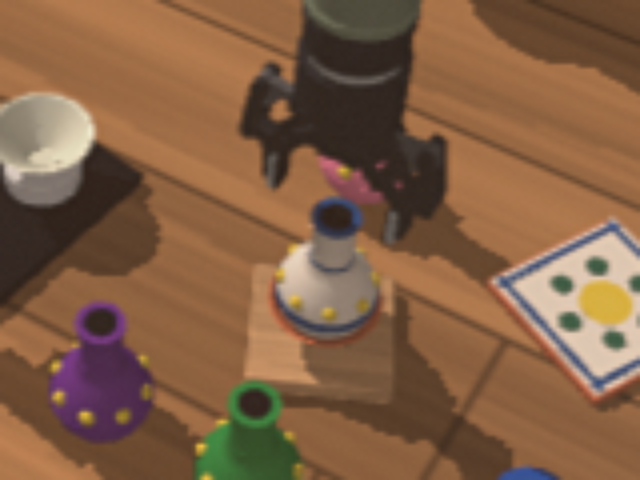

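Run:
```python
from h import *
print(tri((362,208),(256,197.5)),tri((366,199),(256,197.5)))
for P in([.506,.252,.18],[.544,.252,.18],[.506,.252,.107],[.506,.195,.16],[.506,.2095,.12]):print(P,proj("scene",P).round(1),proj("top",P).round(1))
import cv2
a=cv2.imread("pics/g2.png")
```

```text
(array([0.5073301 , 0.17801433, 0.21833105]), np.float64(0.004999864852350795)) (array([0.50114928, 0.17849262, 0.24967579]), np.float64(0.01699632755280942))
[0.506, 0.252, 0.18] [383.6 227.3] [229.  199.5]
[0.544, 0.252, 0.18] [377.2 236.3] [229.5 185.1]
[0.506, 0.252, 0.107] [381.5 243.3] [234.5 202.2]
[0.506, 0.195, 0.16] [365.5 223.6] [252.  200.7]
[0.506, 0.2095, 0.12] [369.  234.4] [249. 202.]
```

Run:
```python
from h import *
import cv2
im={c:cv2.imread(f"pics/{c}0.png") for c in C}
P=np.array([.2116,.5077,.1916])
for s in(1,-1):
  for dz in(0,.013,.05):
    q=P+np.array([.384*s*.045,.923*s*.045,dz]);print(s,dz,proj("scene",q).round(1),proj("top",q).round(1))
a=im["scene"][110:200,480:570];b=im["top"][290:370,60:150]
o=np.zeros((540,720,3),np.uint8);o[:360,:360]=cv2.resize(a,None,fx=4,fy=4);o[:320,360:]=cv2.resize(b,None,fx=4,fy=4)
cv2.imwrite("pics/g0.png",o)
```

```text
1 0 [520.9 204.7] [107.2 305.9]
1 0.013 [522.3 201.6] [104.8 306.6]
1 0.05 [526.3 192.6] [ 97.6 308.5]
-1 0 [496.4 186.6] [139.1 320.4]
-1 0.013 [497.5 183.5] [137.1 321.2]
-1 0.05 [500.9 174.5] [130.9 323.7]
```

View pics/g0.png

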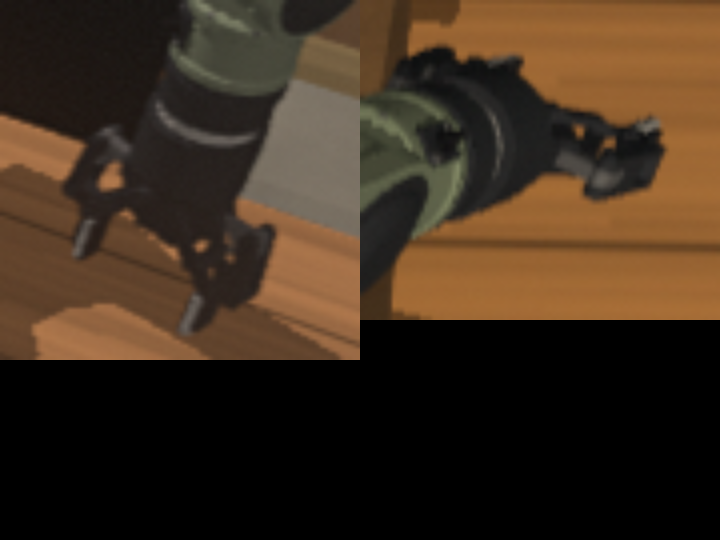

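The fingertips in both pictures sit about 40–50 mm higher than the stated TCP and geometry would put them. I'll raise the gripper and shut it in free air to see where the tips really are.

Run:
```python
from h import *
from cell import *
import cv2
print("gpo",grip_point_offset)
move_l([*V,.19],.15)
grab(20)
s=get_state();print(s["clock"],s["position"],s["finger_gap"])
for dz in(0,.02,.04): print(proj("scene",s["position"]+[0,0,dz]))
f=grab_frame("scene");cv2.imwrite("pics/g3.png",cv2.resize(f["img"][150:270,310:470,::-1],None,fx=4,fy=4))
let_go();print(get_state()["clock"])
```

```text
gpo 0.0187
6.4667 [0.5053393  0.25221966 0.19003015] 0.0029804505121541437
[384.1130975  224.89608936]
[384.73022296 220.23424357]
[385.36184403 215.46289609]
7.3
```

View pics/g3.png

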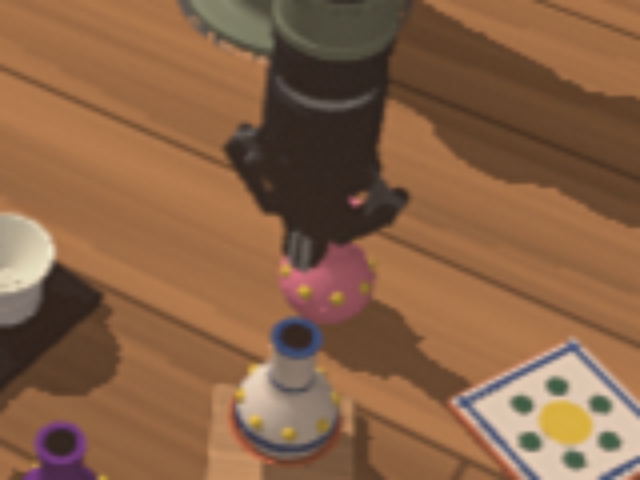

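Run:
```python
from h import *
from cell import *
r=down([0,1])
import numpy as np
grab(20)
movep([.44,.12,.10],r)
hit=move_l([.44,.12,.004],.08,until_force=3)
s=get_state();print(hit,s["clock"],s["position"],s["contact_force"])
if not hit:
    hit=move_l([.44,.12,-.05],.04,until_force=3); s=get_state();print(hit,s["clock"],s["position"],s["contact_force"])
move_l([.44,.12,.06],.2)
print(get_state()["clock"])
```

```text
False 10.1417 [0.44045685 0.12007405 0.00440368] [-0.38662248  0.42142389 -0.36118518]
True 11.15 [ 0.43966102  0.11994869 -0.03967805] [-2.44356443 -0.45552036  8.3201404 ]
11.8
```

The touch confirms it: the real fingertips are about 37 mm above the reported TCP, which agrees with the images. From here I'll command z = wanted − 0.037.

```bash
echo "DZ=-.037" >> h.py
python3 - <<'E'
from h import *
from cell import *
import cv2
r=down([0,1])
move_l([.45,.14,.15],.3); let_go()
movep([*V,.15],r)
hit=move_l([*V,.103+DZ],.1,until_force=3)
s=get_state();print(hit,s["clock"],s["position"],s["contact_force"])
f=grab_frame("scene");cv2.imwrite("pics/g4.png",cv2.resize(f["img"][180:300,300:460,::-1],None,fx=4,fy=4))
E
```

```text
False 14.6 [0.50585575 0.25226652 0.06662854] [ 0.35183809 -0.28291161  0.66937179]
```

View pics/g4.png

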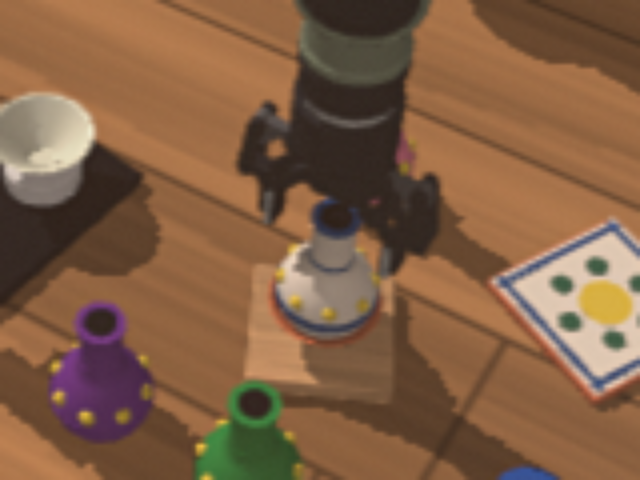

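The fingertips now flank the neck, at (367,235) and (397,248) as predicted. Closing and lifting.

Run:
```python
from h import *
from cell import *
import cv2
r=down([0,1])
grab(30)
s=get_state();print(s["clock"],s["position"],s["contact_force"],s["finger_gap"])
move_l([*V,.16+DZ],.06)
s=get_state();print(s["clock"],s["contact_force"],s["finger_gap"])
f=grab_frame("scene");cv2.imwrite("pics/g5.png",cv2.resize(f["img"][160:300,300:460,::-1],None,fx=4,fy=4))
```

```text
15.1833 [0.50552102 0.25296034 0.06630295] [0.01268648 2.72848169 1.62866216] 0.36756337515502907
16.2833 [-0.09176127 -0.42038339 -2.96759142] 0.36695150525167486
```

View pics/g5.png

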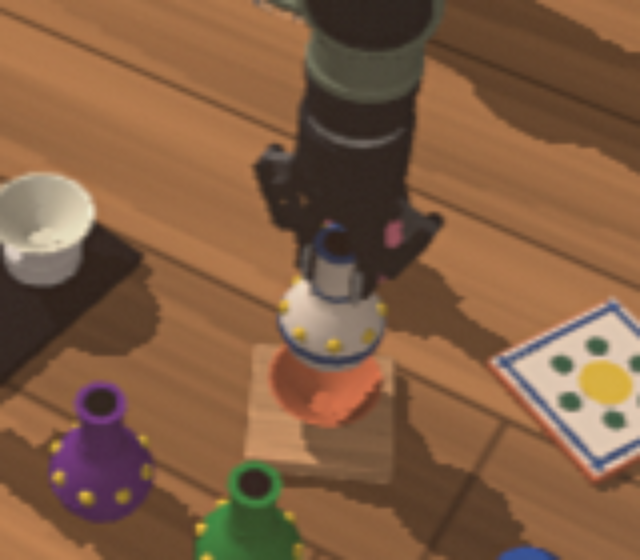

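Run:
```python
from h import *
from cell import *
import cv2
r=down([0,1])
move_l([*V,.19+DZ],.12)
move_l([*CUP,.19+DZ],.16)
move_l([*CUP,.140+DZ],.08)
s=get_state();print(s["clock"],s["position"],s["contact_force"],s["finger_gap"])
f=grab_frame("scene");cv2.imwrite("pics/p1.png",cv2.resize(f["img"][140:260,230:390,::-1],None,fx=4,fy=4))
f=grab_frame("top");cv2.imwrite("pics/p1t.png",cv2.resize(f["img"][130:250,250:410,::-1],None,fx=4,fy=4))
```

```text
19.3167 [ 0.49481514 -0.01302328  0.10327943] [ 0.1356824  -0.35830333 -2.49036669] 0.3674814396428317
```

View pics/p1.png

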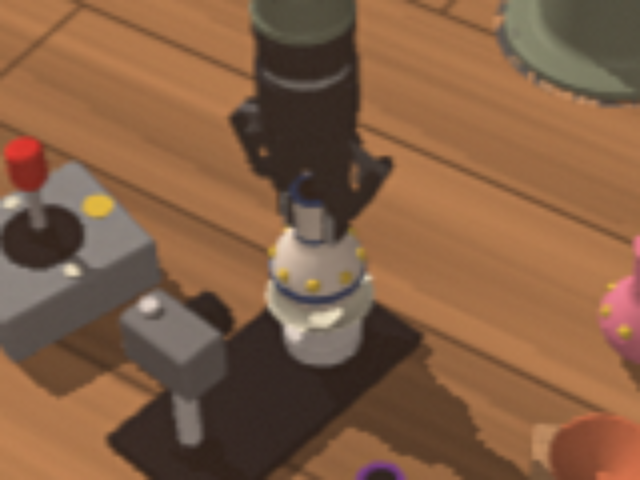

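View pics/p1t.png

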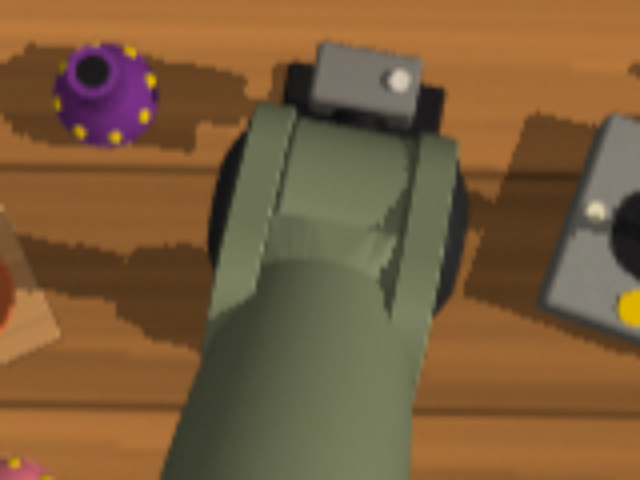

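Run:
```python
from h import *
from cell import *
import cv2
P=CUP+np.array([-.0008,.0012])
move_l([*P,.126+DZ],.05,until_force=2.5)
hit=move_l([*P,.117+DZ],.015,until_force=2.5)
s=get_state();print(hit,s["clock"],s["position"],s["contact_force"],s["finger_gap"])
f=grab_frame("scene");cv2.imwrite("pics/p2.png",cv2.resize(f["img"][140:260,230:390,::-1],None,fx=4,fy=4))
```

```text
True 20.2667 [ 0.49389098 -0.01222871  0.08395906] [-1.16638804 -1.83533827  3.81701539] 0.3630907451788558
```

View pics/p2.png

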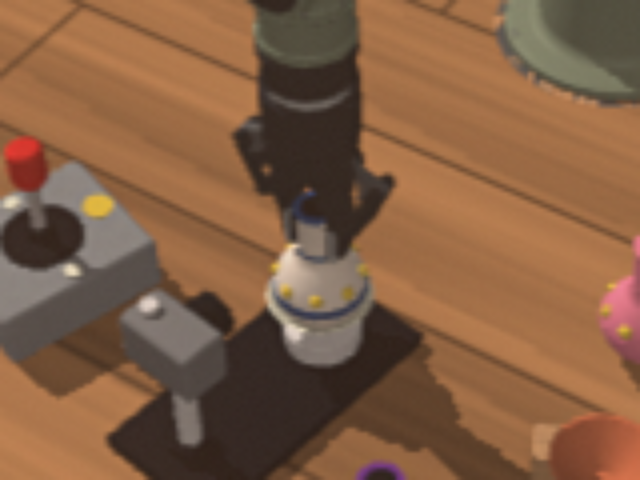

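Contact came at z = 0.084, and I expected 0.0843, so the vase is seated. Releasing.

Run:
```python
from h import *
from cell import *
import cv2
let_go(); s=get_state(); p=s["position"];print(s["clock"],p,s["contact_force"])
move_l([p[0],p[1],.25+DZ],.12)
s=get_state();print(s["clock"])
f=grab_frame("scene");cv2.imwrite("pics/p3.png",cv2.resize(f["img"][140:260,230:390,::-1],None,fx=4,fy=4))
```

```text
20.8917 [ 0.49260557 -0.01163747  0.08314143] [ 0.21005589  1.16538314 -0.83582113]
22.125
```

View pics/p3.png

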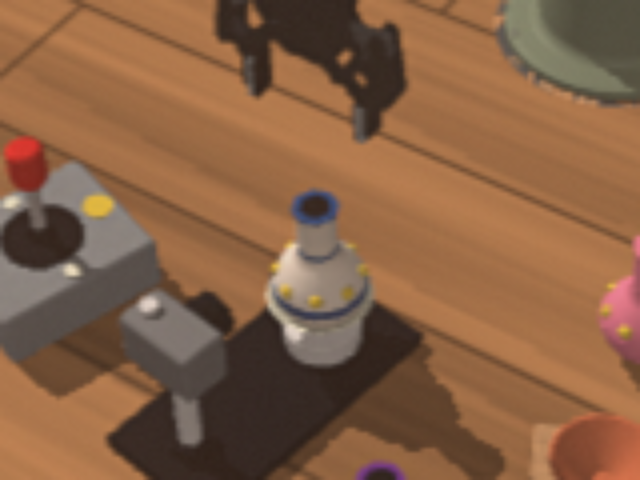

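The vase stands upright and centred in the cup, with its mouth at scene px (309,191). Now the joystick: I'll straddle the knob with the open jaws along the dot direction.

Run:
```python
from h import *
from cell import *
import cv2
np.set_printoptions(precision=4,suppress=True)
r=down(-U)
movep([*K,.25+DZ],r)
print(get_state()["clock"])
hit=move_l([*K,.103+DZ],.1,until_force=3)
s=get_state();print(hit,s["clock"],s["position"],s["contact_force"])
f=grab_frame("scene");cv2.imwrite("pics/j1.png",cv2.resize(f["img"][130:250,180:340,::-1],None,fx=4,fy=4))
```

```text
23.5417
False 25.1583 [ 0.557  -0.257   0.0667] [-0.4874  0.7026 -0.4097]
```

View pics/j1.png

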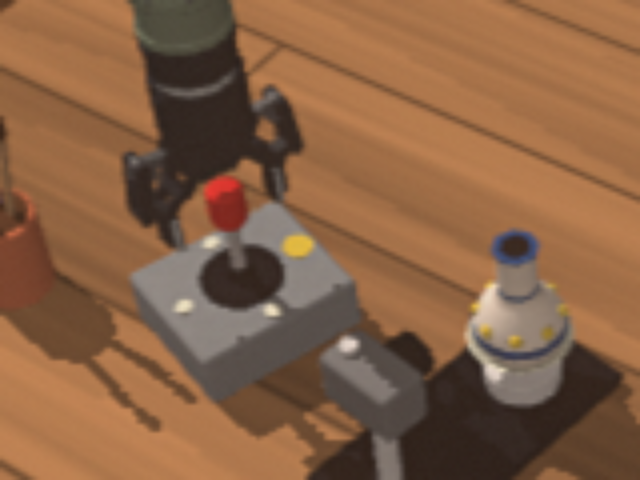

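Run:
```python
from h import *
from cell import *
import cv2
np.set_printoptions(precision=4,suppress=True)
z=.103+DZ
P=lambda d:[*(K+U*d),z]
move_l(P(.018),.1)
s=get_state();f0=s["contact_force"][:2]@U;print(s["clock"],f0)
hit=move_l(P(.045),.03,until_force=1.2)
s=get_state();d=(s["position"][:2]-K)@U;print(hit,s["clock"],"d",d,s["contact_force"],s["contact_force"][:2]@U-f0)
f=grab_frame("scene");cv2.imwrite("pics/j2.png",cv2.resize(f["img"][130:250,180:340,::-1],None,fx=4,fy=4))
f=grab_frame("top");cv2.imwrite("pics/j2t.png",cv2.resize(f["img"][130:250,340:500,::-1],None,fx=4,fy=4))
```

```text
25.5417 -0.19437788727692934
True 26.125 d 0.03367522329572709 [0.744  0.2042 0.7626] -0.4381708052881031
```

View pics/j2.png

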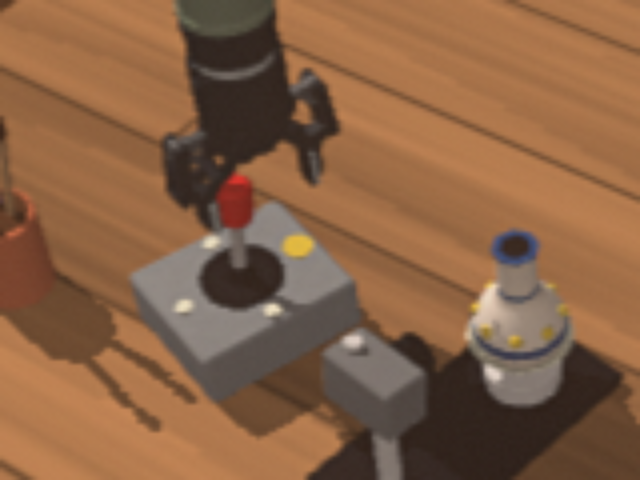

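View pics/j2t.png

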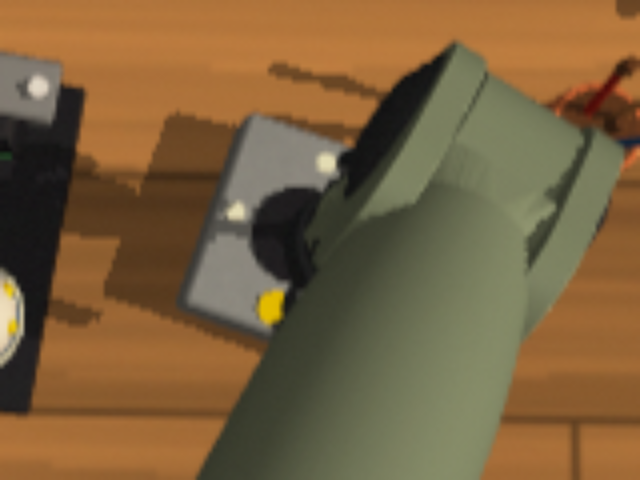

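Run:
```python
from h import *
from cell import *
import cv2
np.set_printoptions(precision=4,suppress=True)
z=.103+DZ
P=lambda d:[*(K+U*d),z]
move_l(P(.050),.04)
s=get_state();d=(s["position"][:2]-K)@U;N=np.array([-U[1],U[0]]);print(s["clock"],"d",d,s["contact_force"],s["contact_force"][:2]@U,s["contact_force"][:2]@N)
f=grab_frame("scene");cv2.imwrite("pics/j3.png",cv2.resize(f["img"][130:250,180:340,::-1],None,fx=4,fy=4));cv2.imwrite("pics/j3raw.png",f["img"][:,:,::-1])
for a,b in((.3,0),(.38,0),(.45,0),(.38,.1),(.38,-.1)):
    S=np.array([np.sin(a)*U[0]+np.sin(b)*N[0],np.sin(a)*U[1]+np.sin(b)*N[1],0]);S[2]=np.sqrt(1-S@S)
    print(a,b,proj("scene",np.array([*K,.06])+.1*S), proj("scene",np.array([*K,.06])+.08*S))
print(proj("scene",[*K,.14]),proj("scene",[*K,.16]))
```

```text
26.7917 d 0.04979144120539866 [ 3.9602 -1.4576 -1.7813] -4.219693988431015 0.04638032551583103
0.3 0 [242.8203 173.3046] [242.0846 178.3218]
0.38 0 [244.9366 172.9103] [243.7676 177.9953]
0.45 0 [246.746  172.7014] [245.2087 177.8166]
0.38 0.1 [243.3906 171.3797] [242.5423 176.7624]
0.38 -0.1 [246.5398 174.6936] [245.037  179.4248]
[235.6271 180.6767] [234.6754 176.2257]
```

View pics/j3.png

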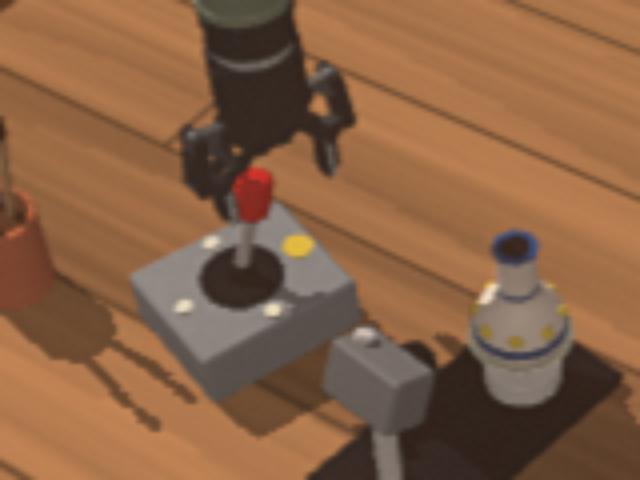

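Image estimate of the tilt is about 0.33, but the force suggests about 0.28. I'll push 4.5 mm more for margin, then hold.

Run:
```python
from h import *
from cell import *
import cv2
np.set_printoptions(precision=4,suppress=True)
z=.103+DZ
P=lambda d:[*(K+U*d),z]
move_l(P(.0545),.04)
s=get_state();d=(s["position"][:2]-K)@U;N=np.array([-U[1],U[0]]);print(s["clock"],"d",d,s["contact_force"],s["contact_force"][:2]@U,s["contact_force"][:2]@N)
f=grab_frame("scene");cv2.imwrite("pics/j4.png",cv2.resize(f["img"][130:250,180:340,::-1],None,fx=4,fy=4))
hsv=cv2.cvtColor(f["img"],cv2.COLOR_RGB2HSV);rd=cv2.inRange(hsv,(0,190,100),(6,255,255))|cv2.inRange(hsv,(174,190,100),(180,255,255))
rd[:165]=0;rd[195:]=0;rd[:,:225]=0;rd[:,260:]=0
yy,xx=np.nonzero(rd);print(xx.mean(),yy.mean(),xx.min(),xx.max(),yy.min(),yy.max())
f=cv2.cvtColor(cv2.imread("pics/j3raw.png"),cv2.COLOR_BGR2HSV);rd=cv2.inRange(f,(0,190,100),(6,255,255))|cv2.inRange(f,(174,190,100),(180,255,255));rd[:165]=0;rd[195:]=0;rd[:,:225]=0;rd[:,260:]=0
yy,xx=np.nonzero(rd);print("prev",xx.mean(),yy.mean())
```

```text
27.1 d 0.0541158923367975 [ 5.3829 -1.5147 -3.1623] -5.579290397020452 -0.3765489437623319
244.125 177.175 240 248 172 184
prev 243.0379746835443 177.59493670886076
```

View pics/j4.png

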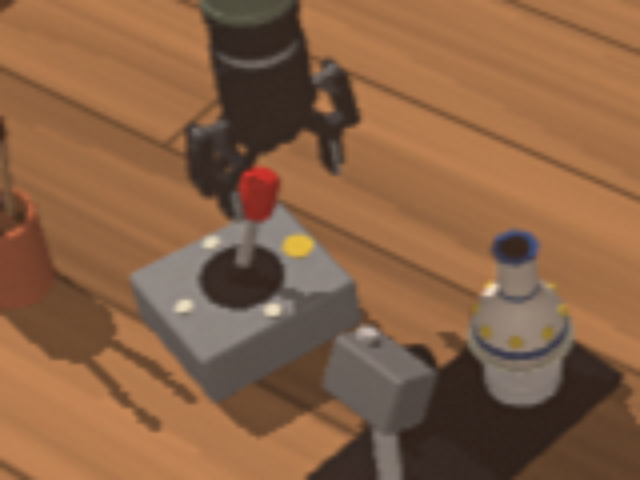

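Knob shift is (8.35, −2.73) px. The model at 0.38 rad with zero sway gives (8.14, −2.68), so tilt is about 0.385. Holding, then releasing.

Run:
```python
from h import *
from cell import *
import cv2
np.set_printoptions(precision=4,suppress=True)
z=.103+DZ
P=lambda d,z=z:[*(K+U*d),z]
def knob(nm):
    f=grab_frame("scene");hsv=cv2.cvtColor(f["img"],cv2.COLOR_RGB2HSV);rd=cv2.inRange(hsv,(0,190,100),(6,255,255))|cv2.inRange(hsv,(174,190,100),(180,255,255))
    rd[:165]=0;rd[195:]=0;rd[:,:225]=0;rd[:,260:]=0
    yy,xx=np.nonzero(rd);print(nm,xx.mean(),yy.mean());cv2.imwrite(f"pics/{nm}.png",f["img"][:,:,::-1])
sleep(2.8); s=get_state();print(s["clock"],s["contact_force"]);knob("k_hold")
move_l(P(.020),.05); knob("k_rel")
move_l(P(.0),.08)
move_l(P(0,.27+DZ),.15)
print(get_state()["clock"]);knob("k_end")
f=grab_frame("top");cv2.imwrite("pics/top_end.png",f["img"][:,:,::-1])
```

```text
29.95 [ 4.9153 -2.0869 -3.0768]
k_hold 244.20833333333334 177.25
k_rel 236.2 180.21428571428572
32.5583
k_end 235.94736842105263 179.94736842105263
```

View pics/k_end.png

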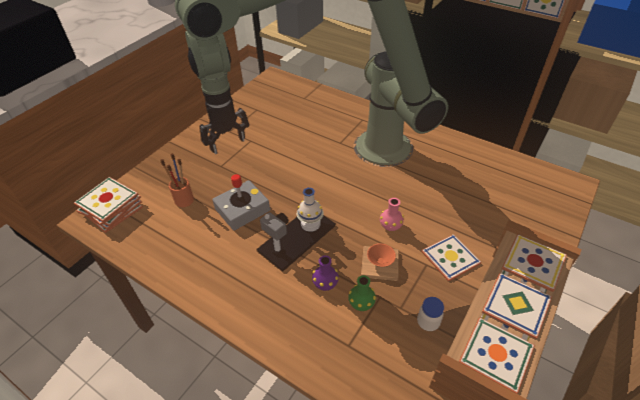

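View pics/top_end.png

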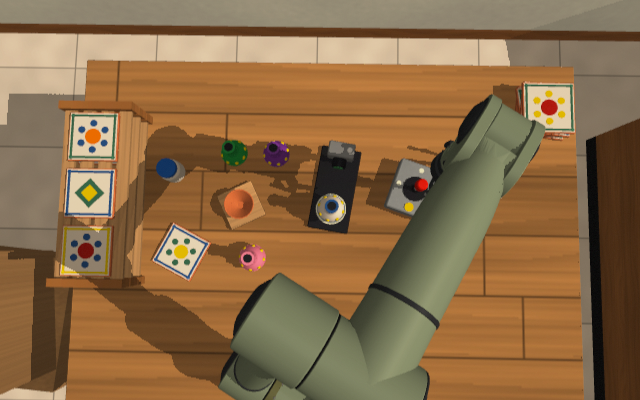

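The vase is upright in the cup at top px (331,209). The knob is back at (235.9,179.9), where it started. The tile, jar, pot and look-alikes haven't moved, and the robot is clear of everything.

```bash
python3 -c "
from cell import *
print(sign_off(),get_state()['clock'])"
```

```text
the job is handed in; nothing more can be done
the job is handed in; nothing more can be done
```

The vase is standing upright in the white cup and the joystick push is done. I handed the job in at about 32.7 s of the 61 s; no verdict was reported.

- **Vase:** I gripped the white vase by its neck, lifted it out of the block and lowered it until it touched. Contact came at the expected seated height to within 1 mm. After I let go, both cameras showed it upright and centred in the cup.
- **Joystick:** I pushed the stick towards the yellow dot to about 0.38 rad with practically no sway, judged from the image. The required two thirds is 0.30 rad. I held it there for 2.8 s, and the camera on the stand visibly tipped. After release, the knob returned to its starting pixel position.
- **Bystanders:** the tile, glaze jar, brush pot and look-alike vases looked unmoved in the last pictures, and the arm ended clear of everything.
- **Disagreements:**
  - The real fingertips were about 37 mm above the reported tool position. The images showed it and a light touch on bare table confirmed it, so I corrected all later heights.
  - The two cameras differed by 2–5 mm, so I used averages.
  - Partway through the push, the force suggested less tilt than the image (0.28 against 0.33 rad), so I pushed 4.5 mm further before the hold. The final tilt figure comes from the image.

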